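# Shut the grill's drip tray and hold its lid half open

### The arm

A 6-joint arm with a two-finger parallel gripper is mounted at the origin on the work surface. World frame = base frame: x ahead of the robot, y to its left, z up, the work surface at z = 0. Lengths are in m, angles in rad, forces in N, time in s.
With the tool pointing down it reaches from about 0.3 to 0.95 m from the base axis. Payload 3.1 kg.
Tool frame: the origin (TCP) lies between the finger pads; the fingertips stand 8 mm ahead of it and the grasp point (between the pads) lies 11 mm behind it; z points along the fingers, y is the direction in which the jaws open and shut (so a half turn about z gives the same grasp; the last joint's range is limited). The gripper opens to 85 mm and grips with 20 to 120 N. Pads are 22 mm wide; open, the fingers measure 114 mm over their backs; the gripper's body (76 mm by 85 mm) begins 54 mm behind the grasp point. The pads swing forward as they close: fully open they stand 13 mm farther back than shut.
Start: joints at [1.137, 0.308, 1.634, -0, 1.2, -0.07], TCP at [0.222, 0.584, 0.239] pointing down, gripper open.
Joint ranges: [-3.06, 3.06], [-0.79, 1.96], [0.05, 2.63], [-1.19, 4.34], [0.05, 2.64], [-2.94, 2.94]. Speed limits (rad/s): [2.79, 2.79, 3.14, 3.14, 3.14, 3.14].

### API

Orientations are given as a rotation vector (axis times angle).
In Python, from bench import env gives the robot as it stands.
- The arm moves only by the shell command python3 -m jog 'ROWS' [OPENING]. ROWS is JSON, a list of rows, each a list of 6 numbers: the shift along the tool's x, y, z in mm, then the turn, a rotation vector about the tool's x, y, z in rad. A call has 1 to 12 rows; each row shifts and turns the commanded pose from where the row before left it, along the tool's axes as they then stand; what a row does not reach is not made up. A row lasts 1/8 s, in which the tool goes at most 62.5 mm and 10.7 degrees, less where a joint would pass 70% of its speed; a pose out of reach is approached as far as the arm can. A call is refused whole if a number of a shift passes 62.5 or a number of a turn 0.188, either way. A call with a gripper value outside its range is refused whole. OPENING is the opening in per cent of the stroke, from 0 (shut) to 100 (fully open), set as the call begins (- or left out, the last holds). The fingers move at their own pace and stop on an object; the grip force is fixed at half the most. Time passes only in rows, so rows that do not move let the fingers close. It gives the time, the measured TCP pose, the force and the opening at its end, in the units of the state.
- env.state(): the state, without advancing time (a new reading comes with each control period).
- env.get_image(name): name is "side" or "top"; returns (picture, depth): 420x560x3 uint8, blue, green, red; 420x560 float32, m along the optical axis (not along the pixel's ray), 0 where there is no reading.
- env.get_calibration(name): a dict with "fovy" (degrees; the focal length in pixels is half the picture's height over the tangent of half this angle, whatever the lens; pixels are square), "cx", "cy" (the principal point, pixels), "pose" (4x4, takes a point from camera to world coordinates). Camera axes: x right, y up, looking along -z (the intrinsics and any distortion apply to the point x, -y, -z); pixel columns grow to the right and rows downward; lengths in m; the calibration is good to about 2 mm. A picture is of the moment at which its call begins. get_calibration takes no time and is no camera call.
- env.finish_job(): hands the job in, once; it reports no verdict.
Trained networks look in the newest picture that a camera, given by its name, has taken for a name from the list of things; names that differ only in an ending like _2 or _b are one class to them, and where a whole thing is asked for, a point or a joint stands for the part that bears it (a point fixed in the world has none). Each returns a list of dicts, best first, with "score" (0 to 1); they miss things now and then, are a little off and sometimes report something else, mostly with a low value. They report only what shows in the picture. A call takes as long as a camera call.
- env.masks_of(query, camera): "mask" (420x560 bool, what is visible of it) and "bbox" ([left, top, right, bottom] in pixels, round what is visible of it).
The state is a dict: "clock": time; "joints": joint angles; "joint_velocities": joint speeds; "joint_torque": joint torques, N m; "tool_pos": TCP position; "tcp_rot": TCP orientation; "wrist_force": force on the tool from outside, world axes, zero at the start; "torque": the same for the moment, N m; "gripper_width": finger opening in m.
Only numpy, scipy, OpenCV 4.12 (cv2) and the standard library are available. Lean on these libraries where they do the work, as an engineer would, in place of code of your own. Each camera call takes 0.05 s, during which the arm holds its last target. There are 200 camera calls.

### The job

Get the sandwich grill ready for me to load: first, with the lid still down, push its drip tray (orange front) fully home, then lift the lid by its red handle and hold it open at 45 degrees (to within about 6). The lid falls shut by itself, so do not let it drop: finish while still holding it steady there with the gripper, so that I can lay in the sandwich. Leave the plate with the sandwich, the mug and the spatula where they are.

Things in the scene. Friction and masses are not known exactly. Their poses are not given: they have to be found in the camera images.
- grill: steel and black contact grill, fixed: base x -120 to +130 mm, 280 mm wide (its y), 65 mm high, closed 110 mm high without the handle; origin on the counter under its middle; its -x is the front (handle, tray), turned roughly to the robot's right; z up. The lid hinge runs along its y at x +105 mm, 68 mm above the counter
- lid (a joint): lid angle, rad: 0 closed (level), grows as the front rises, stop at 1.25; 0.785 is 45 degrees. No stay or spring: it falls shut from every angle. The lid weighs about 0.8 kg (0.6 to 1.0) and needs about 3 to 5 N at the handle
- lid_bar (a point): centre of the red handle bar of the lid: a round bar 16 mm thick and 120 mm long along the grill's y, carried by two black struts at its ends; closed, it lies 128 mm above the counter, 165 mm in front of the grill's origin, 45 mm in front of the lid's front face and 18 mm above the lid's top. It turns with the lid (270 mm in front of and 60 mm above the hinge line when closed) and can turn between gripping fingers; at 45 degrees it is about 300 mm above the counter
- tray (a joint): how far the drip tray is pulled out, m: 0 fully home against its stop, up to 0.065; it slides along the grill's x, stiff enough to stay where it is left (about 2 N to push)
- tray_lip (a point): centre of the outer (front) face of the drip tray's orange front plate, 120 mm wide (grill's y), from 13 to 49 mm above the counter (centre at 31 mm). Fully home it stands 225 mm in front of the grill's origin, that is 52 mm farther out than the front of the red bar above it; push it along the grill's +x
- plate: white dinner plate, 190 mm across, 41 mm high in all, with a stacked cheese sandwich on it; origin at its underside; bystander, behind the grill
- mug: blue mug, 80 mm across, 90 mm high; origin at its underside; bystander, beside the grill on the side away from the robot
- spatula: spatula lying flat, 210 mm long, beside the grill on the side away from the robot; bystander

How it is judged:
By the outcome, as a careful person would: the job done as asked, in the order asked, and still so for the second after the job is handed in, while the arm keeps its last pose, push and grip.
It also fails if it takes over 48 s, if anything falls off the work surface, if the arm or the gripper's body presses on something with over 40 N, if the wrist force passes 120 N, or if a joint passes its speed limit or range.

## Working session

There is one attempt and no reset: what is moved stays moved. The work goes in short steps, Python scripts to look and compute and a shell command to move; the robot and the scene stay as the last step left them, time stands still between calls to the robot, and variables do not carry over. Pictures are saved under pics/ and viewed, about 8 in all and at most 12, crops included, and the job is handed in when it is done.

```bash
mkdir -p pics
cat > h.py <<'E'
import numpy as np, cv2
from scipy.spatial.transform import Rotation as R
from bench import env
def cloud(cam,d):
    c=env.get_calibration(cam);f=210/np.tan(np.radians(c["fovy"])/2)
    v,u=np.mgrid[:420,:560]
    P=np.stack([(u-c["cx"])/f*d,-(v-c["cy"])/f*d,-d],-1)
    T=np.array(c["pose"]);return P@T[:3,:3].T+T[:3,3]
E
python3 - <<'E'
from h import *
ims=[]
print(env.get_calibration("top"),env.get_calibration("side"))
for cam in("top","side"):
    im,d=env.get_image(cam);ims.append(im);W=cloud(cam,d)
    cv2.imwrite(f"pics/{cam}0.png",im)
    for q in("lid_bar","tray_lip","lid","tray","grill","plate","mug","spatula"):
        for m in env.masks_of(q,cam)[:2]:
            k=m["mask"]&(d>0);p=W[k]
            if len(p): print(cam,q,round(m["score"],2),m["bbox"],k.sum(),np.median(p,0).round(3),np.percentile(p,2,0).round(3),np.percentile(p,98,0).round(3))
s=env.state();print({k:np.round(v,3) for k,v in s.items()})
E
```

```text
{'fovy': 53.20017766155843, 'cx': 278.6830541373343, 'cy': 211.193150580409, 'pose': array([[-0.01511714,  0.99583853, -0.08987263,  0.54795885],
       [-0.99966358, -0.01315804,  0.02235139,  0.10514736],
       [ 0.02107583,  0.09018028,  0.99570243,  0.88549896],
       [ 0.        ,  0.        ,  0.        ,  1.        ]])} {'fovy': 49.25879648081874, 'cx': 280.16538498562085, 'cy': 214.48741667360432, 'pose': array([[-0.99735061,  0.05849768, -0.04324109,  0.55401308],
       [-0.07253538, -0.75466956,  0.65208318,  0.78466943],
       [ 0.00551262,  0.65349206,  0.7569133 ,  0.87627715],
       [ 0.        ,  0.        ,  0.        ,  1.        ]])}
top tray_lip 0.79 [395.1, 258.2, 458.4, 319.3] 2747 [ 0.463 -0.227  0.017] [ 0.409 -0.266  0.013] [ 0.519 -0.156  0.05 ]
top lid 0.97 [268.5, 198.9, 433.5, 363.3] 19364 [ 0.486 -0.023  0.111] [ 0.357 -0.172  0.105] [0.624 0.093 0.134]
top tray 0.65 [398.0, 258.6, 458.0, 321.6] 2753 [ 0.463 -0.221  0.017] [ 0.41  -0.265  0.013] [ 0.52  -0.155  0.05 ]
top grill 0.83 [252.8, 198.1, 460.0, 361.6] 24378 [ 0.482 -0.028  0.11 ] [ 0.359 -0
[... 1650 characters left out ...]
4, 359.9, 149.5] 596 [ 0.457 -0.256  0.025] [ 0.408 -0.267  0.013] [ 0.513 -0.193  0.056]
side spatula 0.84 [246.5, 128.2, 279.2, 183.8] 663 [ 0.661 -0.153  0.003] [ 0.64  -0.284 -0.001] [ 0.702 -0.09   0.02 ]
{'clock': np.float64(0.9), 'joints': array([ 1.137,  0.308,  1.634,  0.   ,  1.2  , -0.07 ]), 'joint_velocities': array([-0.001, -0.   , -0.   , -0.001,  0.001,  0.   ]), 'joint_torque': array([-0.0000e+00, -4.1528e+01, -2.7709e+01, -0.0000e+00,  1.0000e-03,
       -0.0000e+00]), 'tool_pos': array([0.222, 0.584, 0.239]), 'tcp_rot': array([-0.568, -3.09 , -0.   ]), 'wrist_force': array([ 0.003,  0.16 , -0.258]), 'torque': array([0.006, 0.004, 0.054]), 'gripper_width': np.float64(0.085)}
```

View pics/top0.png

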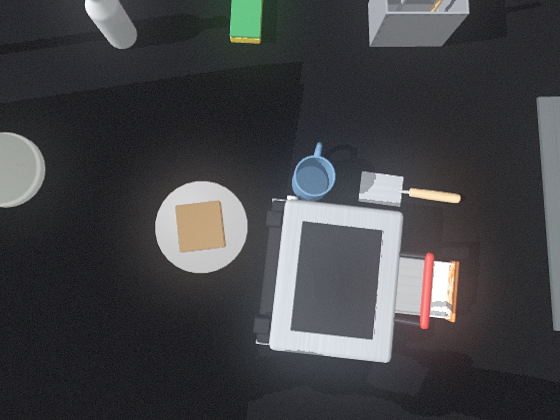

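View pics/side0.png

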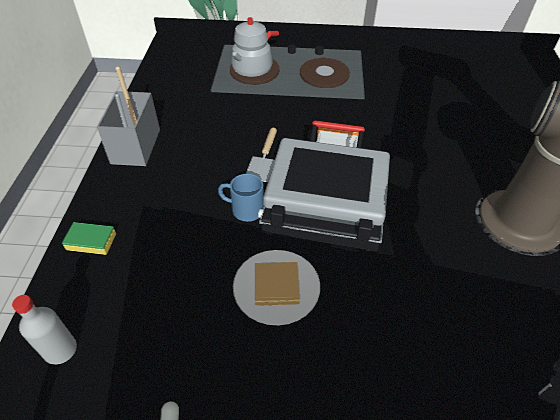

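The top picture shows the grill at cols 257–433, the red bar at col ~427 (rows 254–328), and the tray's orange front beyond it at col ~455. The mug and spatula are above the grill and the plate is to its left. The side view agrees. Next I fit the bar, the tray front and the lid direction.

Run:
```python
from h import *
im,d=env.get_image("top");W=cloud("top",d)
hsv=cv2.cvtColor(im,cv2.COLOR_BGR2HSV);h,s,v=cv2.split(hsv)
roi=np.zeros(h.shape,bool);roi[240:340,390:475]=1
bar=roi&((h<5)|(h>172))&(s>150)&(v>80)&(d>0)&(W[...,2]>.12)
org=roi&(h>6)&(h<22)&(s>120)&(v>80)&(d>0)&(W[...,2]<.07)
for n,k in(("bar",bar),("org",org)):
    p=W[k];r=cv2.minAreaRect((p[:,:2]*1000).astype(np.float32));print(n,len(p),r,np.percentile(p,[2,50,98],axis=0).round(3).tolist())
    c=p[:,:2].mean(0);u,S,V=np.linalg.svd(p[:,:2]-c,full_matrices=False);print(c.round(4),V[0].round(4))
top=roi.copy();top[:]=0;top[195:370,260:440]=1
k=top&(d>0)&(abs(W[...,2]-.11)<.006);p=(W[k][:,:2]*1000).astype(np.float32);print("lid",cv2.minAreaRect(p))
```

```text
bar 27 ((463.63983154296875, -173.0763702392578), (13.096656799316406, 119.8598403930664), 81.78260040283203) [[0.405, -0.185, 0.128], [0.425, -0.169, 0.133], [0.52, -0.161, 0.137]]
[ 0.4416 -0.1702] [-0.9887  0.1499]
org 305 ((458.04730224609375, -272.027587890625), (29.5794734954834, 121.4198226928711), 83.31987762451172) [[0.401, -0.284, 0.0], [0.46, -0.262, 0.047], [0.517, -0.252, 0.052]]
[ 0.4607 -0.262 ] [-0.9935  0.1135]
lid ((488.8642883300781, -28.315399169921875), (243.19253540039062, 277.525634765625), 82.67818450927734)
```

Run:
```python
from h import *
def plane(cam,mask,z):
    v,u=np.nonzero(mask);A=cloud(cam,np.ones(mask.shape,np.float32)*1.0)[v,u]
    o=np.array(env.get_calibration(cam)["pose"])[:3,3];r=A-o
    return (o+r*((z-o[2])/r[:,2])[:,None])[:,:2]*1000
for cam,roi in(("top",(240,340,390,475)),("side",(110,160,300,380))):
    im,d=env.get_image(cam);W=cloud(cam,d)
    h,s,v=cv2.split(cv2.cvtColor(im,cv2.COLOR_BGR2HSV));m=np.zeros(h.shape,bool);m[roi[0]:roi[1],roi[2]:roi[3]]=1
    red=m&((h<4)|(h>170))&(s>150)&(v>60);org=m&(h>6)&(h<24)&(s>120)&(v>60)
    for n,k,z in(("red",red,.130),("org",org,.049)):
        n2,l,st,c=cv2.connectedComponentsWithStats(k.astype(np.uint8));k=l==1+np.argmax(st[1:,4])
        q=plane(cam,k,z).astype(np.float32);print(cam,n,k.sum(),cv2.minAreaRect(q),np.median(W[k&(d>0)],0).round(3),(k&(d>0)).sum())
    if cam=="top":
        for x in range(250,465,5): print(x,W[275,x].round(3).tolist(),end=";")
        print()
        cv2.imwrite("pics/c.png",cv2.resize(im[190:370,250:470],None,fx=3.2,fy=3.2,interpolation=cv2.INTER_CUBIC))
```

```text
top red 12 ((406.2075500488281, -166.87843322753906), (11.07403564453125, 4.892449378967285), 79.6700210571289) [ 0.406 -0.165  0.133] 12
top org 302 ((459.9285583496094, -256.271240234375), (19.60593605041504, 120.46786499023438), 82.02375793457031) [ 0.461 -0.262  0.048] 301
250 [0.495, 0.147, 0.001];255 [0.495, 0.137, -0.001];260 [0.494, 0.126, -0.001];265 [0.498, 0.115, 0.06];270 [0.498, 0.105, 0.06];275 [0.498, 0.096, 0.062];280 [0.501, 0.087, 0.109];285 [0.5, 0.078, 0.111];290 [0.5, 0.069, 0.11];295 [0.5, 0.06, 0.11];300 [0.5, 0.051, 0.113];305 [0.5, 0.041, 0.11];310 [0.5, 0.032, 0.115];315 [0.5, 0.023, 0.111];320 [0.5, 0.014, 0.113];325 [0.499, 0.005, 0.113];330 [0.548, 0.105, 0.885];335 [0.499, -0.014, 0.112];340 [0.499, -0.023, 0.114];345 [0.499, -0.032, 0.111];350 [0.499, -0.041, 0.111];355 [0.499, -0.05, 0.114];360 [0.498, -0.06, 0.112];365 [0.498, -0.069, 0.111];370 [0.498, -0.078, 0.111];375 [0.498, -0.088, 0.11];380 [0.498, -0.097, 0.111];385 [0.498, -0.106, 0.112];390 [0.497, -0.115, 0.111];395 [0.497, -0.125, 0.109];400 [0.491, -0.163, 0.017];405 [0.491, -0.173, 0.018];410 [0.49, -0.184, 0.015];415 [0.49, -0.194, 0.016];420 [0.49, -0.204, 0.017];425 [0.498, -0.171, 0.135];430 [0.498, -0.18, 0.136];435 [0.49, -0.235, 0.018];440 [0.489, -0.246, 0.017];445 [0.489, -0.257, 0.016];450 [0.49, -0.263, 0.027];455 [0.491, -0.263, 0.05];460 [0.488, -0.296, -0.0];
side red 257 ((470.0467224121094, -171.26654052734375), (25.654586791992188, 135.65264892578125), 82.49430847167969) [ 0.471 -0.17   0.132] 256
side org 142 ((463.2983093261719, -252.38946533203125), (117.71156311035156, 39.67404556274414), 6.702526092529297) [ 0.465 -0.26   0.044] 142
```

View pics/c.png

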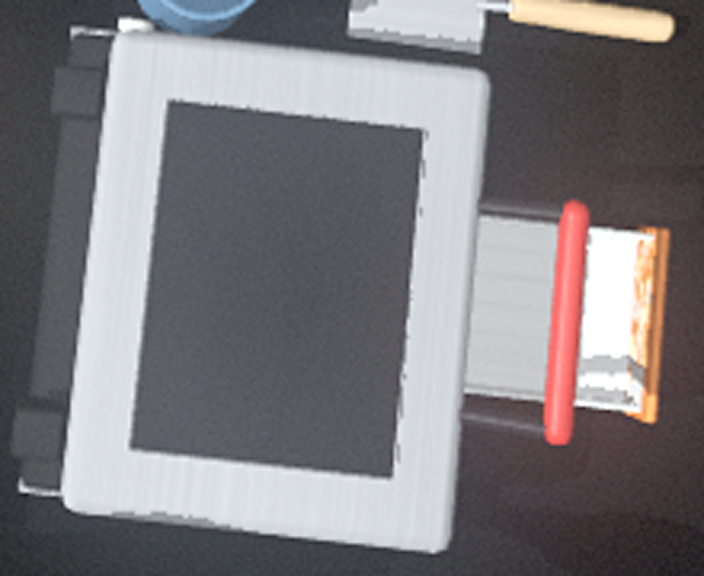

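The crop shows the bar (orig. col ~428, rows 254–328) parallel to the lid front, with the orange face about 34 mm out from home. From this I take:
- grill yaw ≈ 82.5°
- bar at (0.465, -0.173)
- tray face at y ≈ -0.266, with home at y ≈ -0.232

I move with the gripper shut to a point in front of the tray.

```bash
python3 -m jog '[[0,0,0,0,0,-0.116],[0,0,0,0,0,-0.116],[-21,-53,0,0,0,0],[-21,-53,0,0,0,0],[-21,-53,0,0,0,0],[-21,-53,0,0,0,0],[-21,-53,0,0,0,0],[-21,-53,0,0,0,0],[-21,-53,0,0,0,0],[-21,-53,0,0,0,0],[-21,-53,0,0,0,0],[-21,-53,0,0,0,0]]' 0
cat > g.py <<'E'
from h import *
s=env.state();a=np.radians(82.5);ex=np.array([np.cos(a),np.sin(a),0]);ey=np.array([-ex[1],ex[0],0])
M=np.stack([ey,ex,[0,0,-1]],1)  # desired tool axes
Rt=R.from_rotvec(s["tcp_rot"]);p=np.array(s["tool_pos"])
def go(t): return (Rt.inv().apply(np.array(t)-p)*1000).round(1)
print(s["clock"],p.round(4),"rot err(tool)",(Rt.inv()*R.from_matrix(M)).as_rotvec().round(3),"F",np.round(s["wrist_force"],2),"w",s["gripper_width"])
bar=np.array([.465,-.173,.128]);o=bar-[0,0,.128]+.165*ex;hin=o+.105*ex+[0,0,.068]
lip=o-.225*ex
E
python3 -c "
from g import *
print(o,hin,lip,go(lip-.080*ex+[0,0,.2]))"
```

```text
clock: 2.55
tool_pos: [0.3614, 0.0293, 0.2398]
tcp_rot: [0.207, 3.133, 0.0]
wrist_force: [1.4, 0.5, -0.7]
gripper_width: -0.0001
2.55 [0.3614 0.0293 0.2398] rot err(tool) [ 0.     0.002 -0.001] F [ 1.43  0.52 -0.66] w -0.00014833316849433383
[ 0.48653682 -0.0094116   0.        ] [0.50024207 0.09469011 0.068     ] [ 0.45716843 -0.23248669  0.        ] [-129.3 -327.    40. ]
```

```bash
python3 -m jog '[[-21.5,-54.5,0,0,0,0],[-21.5,-54.5,0,0,0,0],[-21.5,-54.5,0,0,0,0],[-21.5,-54.5,0,0,0,0],[-21.5,-54.5,0,0,0,0],[-21.5,-54.5,0,0,0,0],[0,0,50,0,0,0],[0,0,50,0,0,0],[0,0,50,0,0,0],[0,0,50,0,0,0],[0,0,10,0,0,0],[0,0,0,0,0,0]]' 0
python3 - <<'E'
from g import *
print(go(lip+[0,0,.03]))
im,d=env.get_image("top");cv2.imwrite("pics/t1.png",cv2.resize(im[190:370,330:500],None,fx=3,fy=3))
E
```

```text
clock: 4.05
tool_pos: [0.4461, -0.3102, 0.0295]
tcp_rot: [-0.207, -3.135, -0.0]
wrist_force: [-0.7, 0.2, 0.7]
gripper_width: -0.0001
4.05 [ 0.4461 -0.3102  0.0295] rot err(tool) [ 0.    -0.    -0.001] F [-0.71  0.17  0.74] w -0.00012696246435541363
[-0.8 78.5 -0.5]
```

View pics/t1.png

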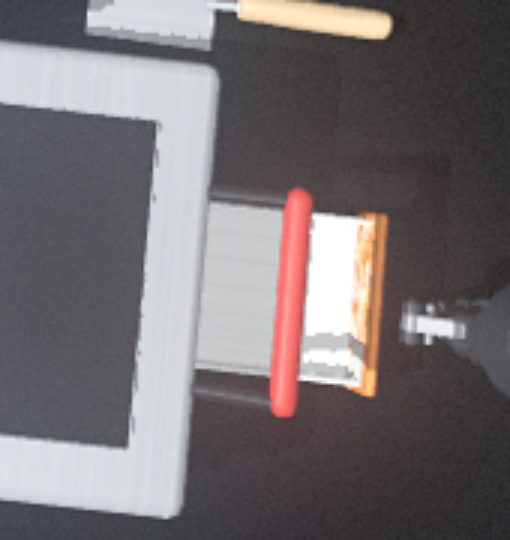

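The fingers stand in front of the orange face (crop col ~415 vs 378), about 6 mm to one side. I shift that and push in slowly.

```bash
sed -i 's/bar=np.array(\[.465/bar=np.array([.470/' g.py; python3 -m jog '[[-6,8,0,0,0,0],[0,8,0,0,0,0],[0,8,0,0,0,0],[0,6,0,0,0,0],[0,6,0,0,0,0],[0,6,0,0,0,0],[0,4,0,0,0,0],[0,4,0,0,0,0],[0,4,0,0,0,0],[0,0,0,0,0,0]]' 0; python3 -c "
from g import *
print(go(lip+[0,0,.03]))"
```

```text
clock: 5.35
tool_pos: [0.459, -0.2568, 0.0292]
tcp_rot: [0.207, 3.135, 0.001]
wrist_force: [-0.4, 0.6, -0.7]
gripper_width: -0.0
5.35 [ 0.459  -0.2568  0.0292] rot err(tool) [ 0.001 -0.    -0.001] F [-0.44  0.56 -0.71] w -2.970709408931342e-05
[ 0.  24.5 -0.8]
```

```bash
for i in 1 2; do python3 -m jog '[[0,3,0,0,0,0],[0,2,0,0,0,0]]' 0 | grep -E "pos|force"; done;  python3 -m jog '[[0,2,0,0,0,0]]' 0 | grep -E "pos|force"; python3 -m jog '[[0,2,0,0,0,0]]' 0 | grep -E "pos|force"
```

```text
tool_pos: [0.4596, -0.2523, 0.0291]
wrist_force: [-0.8, -1.5, -1.4]
tool_pos: [0.4602, -0.2473, 0.0292]
wrist_force: [-1.2, -6.1, -2.2]
tool_pos: [0.4603, -0.2473, 0.0293]
wrist_force: [-3.4, -12.4, -3.9]
tool_pos: [0.4604, -0.2472, 0.0294]
wrist_force: [-6.6, -17.3, -4.9]
```

The push stalled at y = -0.2473 while the force rose to 17 N. That puts the lip at ≈ -0.233, which is the predicted home position. I retreat, rise and go over the bar.

```bash
python3 -m jog '[[0,-20,0,0,0,0],[0,-20,0,0,0,0],[0,0,-50,0,0,0],[0,0,-50,0,0,0],[0,0,-50,0,0,0],[0,0,-40,0,0,0],[0,0,0,0,0,0]]' 50
python3 - <<'E'
from g import *
print(go(bar+[0,0,.085]))
im,d=env.get_image("side");W=cloud("side",d)
h,s,v=cv2.split(cv2.cvtColor(im,cv2.COLOR_BGR2HSV))
m=np.zeros(h.shape,bool);m[110:165,300:390]=1
for n,k in(("red",m&((h<4)|(h>170))&(s>150)&(v>60)&(W[...,2]>.12)),("org",m&(h>6)&(h<24)&(s>120)&(v>60)&(W[...,2]<.06))):
    p=W[k];print(n,len(p),np.percentile(p,[3,50,97],axis=0).round(3).tolist())
im,d=env.get_image("top");cv2.imwrite("pics/t2.png",cv2.resize(im[190:370,330:500],None,fx=3,fy=3))
E
```

```text
clock: 6.98
tool_pos: [0.458, -0.2852, 0.2239]
tcp_rot: [0.207, 3.127, -0.007]
wrist_force: [-0.2, 0.2, -0.1]
gripper_width: 0.0426
6.975 [ 0.458  -0.2852  0.2239] rot err(tool) [-0.004  0.008 -0.001] F [-0.25  0.21 -0.08] w 0.04261210265635683
[  3.  112.9  10.5]
red 255 [[0.409, -0.181, 0.123], [0.47, -0.169, 0.132], [0.53, -0.159, 0.137]]
org 169 [[0.41, -0.288, -0.0], [0.468, -0.229, 0.044], [0.52, -0.22, 0.05]]
```

View pics/t2.png

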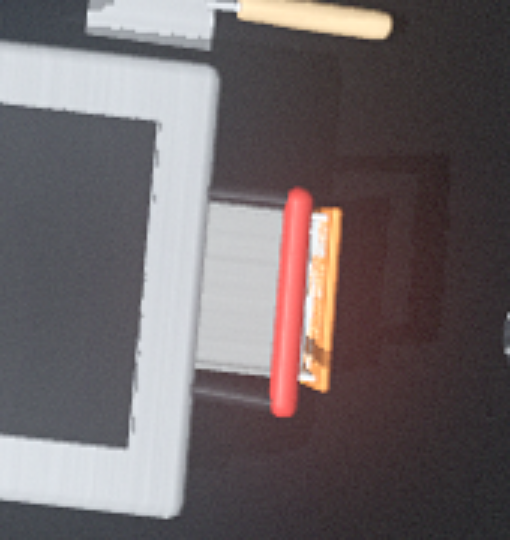

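The tray front now sits just beyond the bar (crop col ~338 vs 290), so it is home. I go over the bar and descend, jaws at half opening.

```bash
python3 -m jog '[[1,38,3,0,0.004,0],[1,38,3,0,0.004,0],[1,37,4,0,0,0],[0,0,0,0,0,0],[0,0,25,0,0,0],[0,0,25,0,0,0],[0,0,15,0,0,0],[0,0,15,0,0,0],[0,0,10,0,0,0],[0,0,0,0,0,0]]' 50
python3 - <<'E'
from g import *
print(go(bar-[0,0,.011]))
im,d=env.get_image("side");cv2.imwrite("pics/s3.png",cv2.resize(im[70:240,240:440],None,fx=3,fy=3))
E
```

```text
clock: 8.32
tool_pos: [0.4661, -0.1704, 0.1186]
tcp_rot: [-0.206, -3.125, -0.002]
wrist_force: [-0.9, -0.1, 0.2]
gripper_width: 0.0429
8.325 [ 0.4661 -0.1704  0.1186] rot err(tool) [ 0.    -0.009 -0.001] F [-0.92 -0.08  0.25] w 0.04289911935615297
[-4.2 -2.   1.5]
```

View pics/s3.png

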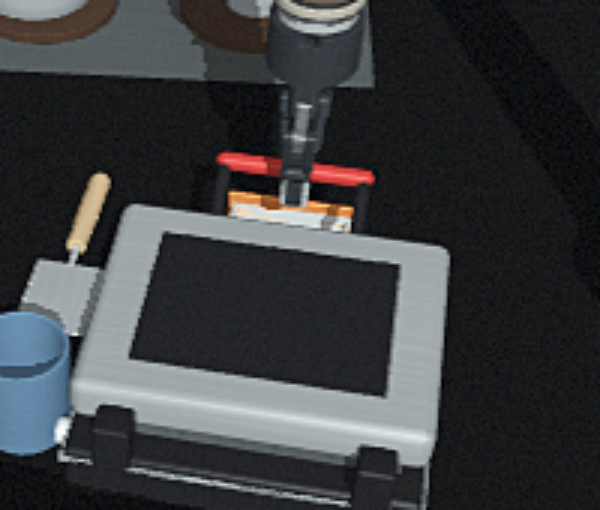

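The fingers straddle the red bar near its middle (crop ~297,175). I close the gripper.

```bash
python3 -m jog '[[0,-1,0,0,-0.009,0],[0,0,0,0,0,0],[0,0,0,0,0,0],[0,0,0,0,0,0],[0,0,0,0,0,0],[0,0,0,0,0,0]]' 0
python3 - <<'E'
from g import *
f,u=.270,.060
P=lambda t:hin-(f*np.cos(t)-u*np.sin(t))*ex+[0,0,f*np.sin(t)+u*np.cos(t)]
prev=P(0)
for t in np.radians(np.arange(3,46,3)):
    q=P(t);w=q-prev;prev=q;print(round(np.degrees(t)),(M.T@w*1000).round(1))
E
```

```text
clock: 9.12
tool_pos: [0.4668, -0.1738, 0.1204]
tcp_rot: [0.205, 3.132, -0.007]
wrist_force: [-2.6, -6.3, 0.8]
gripper_width: 0.014
9.125 [ 0.4668 -0.1738  0.1204] rot err(tool) [-0.004  0.003  0.001] F [-2.58 -6.3   0.76] w 0.013965752439882486
3 [  0.    3.5 -14. ]
6 [  0.    4.2 -13.8]
9 [ -0.    5.  -13.6]
12 [  0.    5.7 -13.3]
15 [ -0.    6.4 -13. ]
18 [  0.    7.  -12.7]
21 [ -0.    7.7 -12.3]
24 [  0.    8.3 -11.9]
27 [ -0.    8.9 -11.4]
30 [  0.    9.5 -10.9]
33 [  0.   10.1 -10.4]
36 [-0.  10.6 -9.9]
39 [ 0.  11.1 -9.3]
42 [-0.  11.6 -8.7]
45 [-0.  12.  -8.1]
```

The width of 14 mm on a 16 mm bar, with the tool pushed up 2 mm, means the pads hold above the bar's middle. I re-grip lower and about 3 mm further forward.

```bash
python3 -m jog '[[0,0,0,0,0,0],[0,0,0,0,0,0],[0,0,0,0,0,0]]' 40; python3 -m jog '[[0,-2,3,0,0,0],[0,-1,3,0,0,0],[0,0,0,0,0,0],[0,0,0,0,0,0]]' 40;python3 -m jog '[[0,0,0,0,0,0],[0,0,0,0,0,0],[0,0,0,0,0,0],[0,0,0,0,0,0],[0,0,0,0,0,0]]' 0
```

```text
clock: 9.5
tool_pos: [0.4666, -0.1713, 0.1194]
tcp_rot: [0.207, 3.134, 0.0]
wrist_force: [0.0, -0.4, 1.5]
gripper_width: 0.034
clock: 10.0
tool_pos: [0.466, -0.1745, 0.1132]
tcp_rot: [0.207, 3.134, 0.0]
wrist_force: [0.1, -0.1, -0.3]
gripper_width: 0.0343
clock: 10.62
tool_pos: [0.4662, -0.1738, 0.1135]
tcp_rot: [0.207, 3.134, 0.002]
wrist_force: [1.1, 5.5, 3.7]
gripper_width: 0.0145
```

```bash
python3 -m jog '[[0,1.7,-7,0,0,0],[0,1.8,-7,0,0,0],[0,2.1,-6.9,0,0,0],[0,2.1,-6.9,0,0,0],[0,2.5,-6.8,0,0,0],[0,2.5,-6.8,0,0,0],[0,2.8,-6.7,0,0,0],[0,2.9,-6.6,0,0,0],[0,3.2,-6.5,0,0,0],[0,3.2,-6.5,0,0,0],[0,0,0,0,0,0]]'
```

```text
clock: 12.0
tool_pos: [0.4693, -0.15, 0.1817]
tcp_rot: [0.206, 3.134, -0.001]
wrist_force: [1.3, -0.1, -4.3]
gripper_width: 0.014
```

The lid is following at 4.3 N, about 15°. I continue along the arc.

```bash
python3 -m jog '[[0,3.5,-6.4,0,0,0],[0,3.5,-6.3,0,0,0],[0,3.8,-6.2,0,0,0],[0,3.9,-6.1,0,0,0],[0,4.1,-6,0,0,0],[0,4.2,-5.9,0,0,0],[0,4.4,-5.7,0,0,0],[0,4.5,-5.7,0,0,0],[0,4.7,-5.5,0,0,0],[0,4.8,-5.4,0,0,0],[0,0,0,0,0,0]]'; python3 -m jog '[[0,5,-5.2,0,0,0],[0,5.1,-5.2,0,0,0],[0,5.3,-5,0,0,0],[0,5.3,-4.9,0,0,0],[0,5.5,-4.7,0,0,0],[0,5.6,-4.6,0,0,0],[0,5.8,-4.4,0,0,0],[0,5.8,-4.3,0,0,0],[0,6,-4.1,0,0,0],[0,6,-4,0,0,0],[0,0,0,0,0,0],[0,0,0,0,0,0]]'
python3 - <<'E'
from g import *
g=p+[0,0,.011];w=hin-g;F=w@ex;U=g[2]-.068
print("lid angle deg from grasp",np.degrees(np.arctan2(U,F)-np.arctan2(.06,.27)),"radius",np.hypot(F,U),"vs .2766")
for c,(a,b,e,f) in(("side",(40,250,230,450)),("top",(180,380,250,470))):
    im,d=env.get_image(c);W=cloud(c,d)
    cv2.imwrite(f"pics/{c}4.png",cv2.resize(im[a:b,e:f],None,fx=2.5,fy=2.5))
    q=W[(d>0)];x=(q-hin)@-ex;y=(q-o)@ey;z=q[:,2]-.068
    r=np.hypot(x,z);k=(abs(y)<.13)&((abs(y)>.095))&(x>.02)&(z>.04)&(r<.235)&(z<.4)
    if k.sum()>50:
        A=np.polyfit(x[k],z[k],1);print(c,"lid top slope deg",np.degrees(np.arctan(A[0])),k.sum())
E
```

```text
clock: 13.38
tool_pos: [0.4745, -0.1101, 0.2421]
tcp_rot: [0.206, 3.134, -0.006]
wrist_force: [-1.9, -6.9, 1.7]
gripper_width: 0.0143
clock: 14.88
tool_pos: [0.4815, -0.0568, 0.2901]
tcp_rot: [0.206, 3.133, -0.012]
wrist_force: [-4.3, -8.8, 9.1]
gripper_width: 0.0138
14.875 [ 0.4815 -0.0568  0.2901] rot err(tool) [-0.007  0.002 -0.   ] F [-4.3  -8.77  9.12] w 0.013768948766695517
lid angle deg from grasp 44.136378107330934 radius 0.27902381851400837 vs .2766
side lid top slope deg 43.61609217017998 2252
top lid top slope deg 39.932934359672885 3987
```

View pics/side4.png

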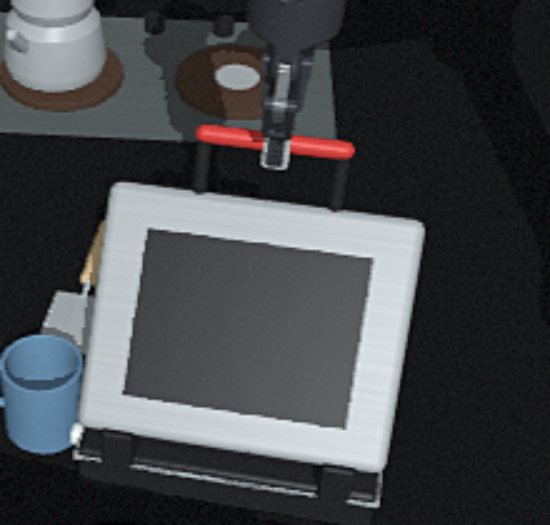

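View pics/top4.png

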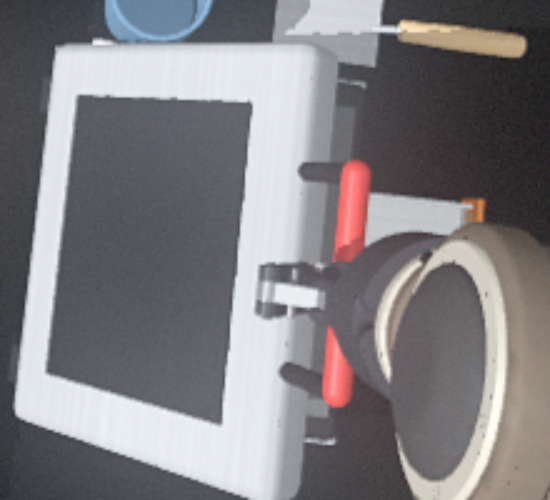

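Both views show the lid raised, the bar held between the fingers, and the mug and spatula unmoved. The remaining force (~13 N) is radial, so I relax it by 2 mm and refit the lid angle robustly.

```bash
python3 -m jog '[[0,-1,-1,0,0,0],[0,-1,-1,0,0,0],[0,0.5,-0.5,0,0,0],[0,0,0,0,0,0],[0,0,0,0,0,0]]'
python3 - <<'E'
from g import *
for c in("side","top"):
    im,d=env.get_image(c);W=cloud(c,d)
    ms=env.masks_of("lid",c)
    hsv=cv2.cvtColor(im,cv2.COLOR_BGR2HSV)
    k=(d>0)&ms[0]["mask"];q=W[k];x=(q-hin)@-ex;y=(q-o)@ey;z=q[:,2]-.068
    rng=np.random.default_rng(0);best=0
    X=np.c_[x,y,z]
    for _ in range(400):
        t=X[rng.choice(len(X),3,0)];n=np.cross(t[1]-t[0],t[2]-t[0]);L=np.linalg.norm(n)
        if L<1e-4: continue
        i=abs((X-t[0])@(n/L))<.003
        if i.sum()>best:best=i.sum();I=i
    n=np.linalg.svd(X[I]-X[I].mean(0),full_matrices=False)[2][2];n*=np.sign(n[2])
    print(c,ms[0]["score"],best,len(X),"n",n.round(3),"angle",np.degrees(np.arctan2(-n[0],n[2])))
    h,s,v=cv2.split(hsv);org=(h>6)&(h<24)&(s>120)&(v>60)&(d>0);g=(W-o)@ex;kk=org&(abs((W-o)@ey)<.08)&(g<-.19)&(g>-.32)&(W[...,2]>.03)&(W[...,2]<.056)
    if kk.sum(): print("tray lip front from origin",np.percentile(g[kk],[5,50]).round(3),kk.sum())
    for t in("plate","mug","spatula"):
        for m in env.masks_of(t,c)[:1]:
            p_=W[m["mask"]&(d>0)];print(t,np.median(p_,0).round(3),m["score"])
E
```

```text
clock: 15.6
tool_pos: [0.4815, -0.0565, 0.2904]
tcp_rot: [0.206, 3.134, -0.005]
wrist_force: [-0.4, -5.8, 3.2]
gripper_width: 0.0142
15.6 [ 0.4815 -0.0565  0.2904] rot err(tool) [-0.003  0.001 -0.001] F [-0.39 -5.75  3.18] w 0.014208369398368757
side 0.56 10077 13241 n [-0.699 -0.001  0.715] angle 44.31810639800613
plate [0.596 0.259 0.016] 0.73
mug [0.691 0.032 0.058] 0.58
spatula [ 0.669 -0.148  0.003] 0.74
top 0.62 16132 19599 n [-0.693  0.001  0.721] angle 43.85188266235241
tray lip front from origin [-0.225 -0.222] 39
plate [0.595 0.245 0.016] 0.61
mug [0.698 0.012 0.022] 0.72
spatula [ 0.666 -0.154  0.004] 0.75
```

The lid is at about 44° in both cameras, the tray is home, the bystanders have not moved and the grip is firm. I hand the job in.

```bash
python3 -c "
from h import *
print(env.finish_job(), env.state()['clock'])"
```

```text
the job is handed in; nothing more can be done
the job is handed in; nothing more can be done
```

The grill is ready to load: the drip tray is fully home, and the arm is holding the lid open at about 44°. I handed the job in about 16 s into the run, still gripping the handle.

- **Tray:** With the lid down, I pushed it until it stopped moving and the force rose to about 17 N. A last camera check put its front face 222–225 mm in front of the grill's origin, against 225 mm for fully home.
- **Lid:** My first grip sat above the middle of the bar, so I opened and gripped about 6 mm lower before lifting. The last plane fits gave 44.3° (side camera) and 43.9° (top camera). An earlier, rougher top-view fit gave 39.9°, which I put down to lid edges in the data.
- **Hold:** The gripper is closed on the bar at 14.2 mm with about 7 N of force left at the wrist. The bar is nominally 16 mm thick, and I took the difference as pad give.
- **Plate, mug and spatula:** All three measured within a few millimetres of their starting positions. The spatula's side-camera reading differed most, by 8 mm and 5 mm, but it was partly hidden behind the raised lid and the top camera showed 4 mm or less.

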